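# Slide a cover plate out over the shelf edge for pick-up

### The job

The square-cornered aluminium cover plate lies flat on the low grey step shelf, too thin to be picked up. Without gripping or lifting it, push it with the fingertips across the shelf towards the far long edge (the one away from the robot) until 40 mm of it, give or take 8 mm, sticks out past that edge, with its front side parallel to the edge. Leave it lying flat there, take the hand away, and do not disturb the round blank flange, the brass coupling or the red bin.

Things in the scene. Friction and masses are not known exactly. Their poses are not given: they have to be found in the camera images.
- stand_edge (a point): The middle of the far long edge of the step shelf, on its top surface. The shelf is fixed: a flat grey board, 280 mm deep (x) by 440 mm wide (y), its top 60 mm above the bench, on two red cheeks; x of this point's frame points level out over the edge, away from the robot, y runs along the edge, z up. The board covers x from -280 to 0 mm and y from -220 to 220 mm of this frame; beyond the edge is open space down to the bench.
- plate_center (a point): Centre (half-way up) of the loose aluminium cover plate, a rectangle 110 mm along its own x, 130 mm along its own y and 6 mm thick, with a dark screw hole in each corner, about 0.15 to 0.35 kg, lying flat on the left or right half of the shelf. Its x points roughly at the far edge (up to 0.22 rad off), z up. Its underside lies on the shelf top, 60 mm above the bench. It slides with ordinary dry friction and stays where it is left.
- plate_front (a point): Middle of the cover plate's front side (the one nearest the shelf's far edge), on its underside: 55 mm along the plate's x from its centre. The overhang is this point's x in the frame of stand_edge; same axes as the plate.
- disc: Round aluminium blank flange, 110 mm across and 6 mm thick, lying loose on the other half of the shelf; origin at the centre of its underside. To be left alone.
- coupling_center (a point): Centre (half-way up) of a loose brass pipe coupling, 25 mm across and 42 mm tall, standing on the shelf between the plate and the flange, near the shelf's near edge. To be left alone.
- bin: Small open red plastic bin, 150 by 100 mm and 70 mm high, standing on the bench to the left of the shelf; origin at the centre of its underside. To be left alone.
Mind the look-alikes: they are no part of the job. Leave any green look-alike of the part that bears plate_center alone.

How it is judged (in metres and radians):
At the end, for the whole second after the job is handed in: The middle of the cover plate's front side is 31 to 49 mm out past the shelf's far edge, the plate is parallel to the edge within 0.12 rad (7 degrees) and lies flat and still on the shelf; flange and coupling are within 10 mm and the bin within 15 mm of where they were (x of plate_front in the frame of stand_edge between 0.031 and 0.049 m and angle between the x axis of plate_center and the x axis of stand_edge, either way round below 0.12 rad and z of plate_front in the frame of stand_edge between -0.003 and 0.003 m and angle between plate_center's own z axis and vertical below 0.05 rad and distance of each of disc, coupling_center from where it was at the start of the episode below 0.01 m and distance of bin from where it was at the start of the episode below 0.015 m and linear speed of plate below 0.01 m/s); the robot touches nothing.
It fails at once if the cover plate is lifted more than 8 mm off the shelf (z of plate_center in the frame of stand_edge above 0.011 m).
It fails at once if the cover plate is tipped by more than 0.15 rad, or falls off (angle between plate_center's own z axis and vertical above 0.15 rad or z of plate_center in the frame of stand_edge below -0.012 m).
It fails at once if the round flange is moved more than 10 mm (distance of disc from where it was at the start of the episode above 0.01 m).
It fails at once if the brass coupling is moved more than 10 mm or knocked over (distance of coupling_center from where it was at the start of the episode above 0.01 m).
It fails at once if the red bin is moved more than 15 mm (distance of bin from where it was at the start of the episode above 0.015 m).
It also fails if it takes over 40 s, if anything falls off the work surface, if the arm or the gripper's body presses on something with over 40 N, if the wrist force passes 120 N, or if a joint passes its speed limit or range.

### The arm

A 7-joint arm with a two-finger parallel gripper is mounted at the origin on the work surface. World frame = base frame: x ahead of the robot, y to its left, z up, the work surface at z = 0. Lengths are in mm, angles in rad, forces in N, time in s.
With the tool pointing down it reaches from about 400 to 875 mm from the base axis. Payload 4.4 kg.
Tool frame: the origin (TCP) lies where the fingers leave the gripper's body, on its centre line; the fingertips stand 73 mm ahead of it and the grasp point (between the pads) lies 54 mm ahead of it; z points along the fingers, y is the line along which they close (so a half turn about z gives the same grasp; the last joint's range is limited). The gripper opens to 85 mm and grips with 20 to 120 N. Pads are 22 mm wide; open, the fingers measure 114 mm over their backs; the gripper's body (76 mm by 85 mm) begins 54 mm behind the grasp point. The pads swing forward as they close: fully open they stand 13 mm farther back than shut.
Start: joints at [-1.386, 0.628, 0.038, 1.517, -0.027, 0.996, -0.02], TCP at [161.294, 629.683, 303.913] pointing down, gripper open.
Joint ranges: [-3.06, 3.06], [-0.37, 2.12], [-1.25, 1.32], [0.18, 2.47], [-1.1, 4.24], [0.23, 1.98], [-2.94, 2.94]. Speed limits (rad/s): [2.57, 2.57, 3.14, 3.14, 3.14, 3.14, 3.14].

### API

Orientations are given as [roll, pitch, yaw] about the fixed x, y, z axes, in that order (R = Rz(yaw) Ry(pitch) Rx(roll)).
In Python, from cell import ctrl gives the robot as it stands.
- The arm moves only by the tool send_rows, never from a script. Its argument "rows" is a list that holds one entry, the list of rows, each a list of 6 numbers: the shift along the tool's x, y, z in cm, then the turn, a rotation vector about the tool's x, y, z in rad. In form: [[[tx, ty, tz, wx, wy, wz], ...]]. A call has 1 to 10 rows; each row is the pose to reach, as a shift and turn from the pose commanded when the call began, along the tool's axes at that moment; what a row does not reach only later rows make up. A row lasts 1/10 s, in which the tool goes at most 50 mm and 8.59 degrees, less where a joint would pass 70% of its speed; a pose out of reach is approached as far as the arm can. A call with a gripper value outside its range is refused whole. "grip" is the closure in counts, from 0 (fully open) to 255 (shut), set as the call begins (left out, the last holds). The fingers move at their own pace and stop on an object; the grip force is fixed at half the most. Time passes only in rows, so rows that repeat a pose let the fingers close. It gives the time, the measured TCP pose, the force, the opening and the grip force at its end, in the units of the state.
- ctrl.read_state(): the state, without advancing time (a new reading comes with each control period).
- ctrl.get_image(name): name is "scene" or "top" or "wrist"; returns a dict with "pixels" (480x640x3 uint8, red, green, blue), "fx", "fy", "cx", "cy" (pixels), "extrinsics" (4x4, takes a point from camera to world coordinates); the wrist camera has in their place "mount" (4x4, takes a point from camera to tool coordinates, whose origin is the TCP and whose axes are the flange's). Camera axes: x right, y up, looking along -z (the intrinsics and any distortion apply to the point x, -y, -z); pixel columns grow to the right and rows downward; lengths in mm; the calibration is good to about 2 mm. A picture is of the moment at which its call begins: read the wrist's pose just before it. There is no depth.
- ctrl.finish_job(): hands the job in; it is judged then, once.
The state is a dict: "clock": time; "qpos": joint angles; "qd": joint speeds; "tau": joint torques, N m; "eef_pos": TCP position; "tool_rot": TCP orientation; "force": force on the tool from outside, world axes, zero at the start; "torque": the same for the moment, N m; "width": finger opening in mm; "gripper_force": force on a finger pad.
Only numpy, scipy, OpenCV 4.12 (cv2) and the standard library are available. Lean on these libraries where they do the work, as an engineer would, in place of code of your own. Each camera call takes 0.05 s, during which the arm holds its last target. There are 200 camera calls.

## Working session

There is one attempt and no reset: what is moved stays moved. The work goes in short steps, Python scripts to look and compute and a tool call to move; the robot and the scene stay as the last step left them, time stands still between calls to the robot, and variables do not carry over. Pictures are saved under pics/ and viewed, at most 10 in all, crops included, and the job is handed in when it is done.

Besides the shell and the picture viewer there is one more tool, called after ">>>" by a JSON object that holds its "op" and its "data", one argument or row to a line. send_rows: Moves the arm, as the interface text tells. Its arguments: {"type":"object","properties":{"rows":{"type":"array","items":{"type":"array","items":{"type":"array","items":{"type":"number"}}}},"grip":{"type":"number"}},"required":["rows"]}

```bash
mkdir -p pics; python3 - <<'E'
from cell import ctrl
import cv2,numpy as np
s=ctrl.read_state();print(s)
for n in("top","scene"):
    im=ctrl.get_image(n);cv2.imwrite(f"pics/{n}0.png",im["pixels"][:,:,::-1])
    print(n,{k:(np.round(v,4).tolist() if k=="extrinsics" else v) for k,v in im.items() if k!="pixels"})
E
```

```text
{'clock': 0.0, 'qpos': array([-1.38580644,  0.62933251,  0.03843028,  1.51841262, -0.02701077,
        0.99626156, -0.01999856]), 'qd': array([-0.00048867,  0.00124102,  0.00019856,  0.00107141, -0.00030499,
       -0.00136153,  0.00095729]), 'tau': array([ 3.17119157e-04, -5.63402259e+01,  1.22647092e+00, -1.93445045e+01,
        1.10886118e-02,  1.03575361e-02, -3.33823039e-06]), 'eef_pos': array([161.14873293, 629.19257601, 302.98328145]), 'tool_rot': array([-3.13969615e+00,  9.18194935e-06,  2.89080679e+00]), 'force': array([ 0.20371819, -0.33039521,  0.81405871]), 'torque': array([-0.0507988 ,  0.00161263,  0.00136731]), 'gripper_force': 0.0, 'width': 85.41645286678272}
top {'fx': 514.5340958857748, 'fy': 514.5340958857748, 'cx': 321.1895054347533, 'cy': 241.78504346907434, 'extrinsics': [[-0.0031, 0.9945, -0.1048, 393.0833], [-0.9999, -0.0043, -0.0111, 5.1113], [-0.0115, 0.1047, 0.9944, 1367.825], [0.0, 0.0, 0.0, 1.0]]}
scene {'fx': 448.9298807738485, 'fy': 448.9298807738485, 'cx': 314.25784834397314, 'cy': 244.57901956056867, 'extrinsics': [[0.58, -0.6623, 0.4743, 960.804], [0.8146, 0.4676, -0.3432, -302.684], [0.0055, 0.5855, 0.8107, 888.2853], [0.0, 0.0, 0.0, 1.0]]}
```

View pics/top0.png

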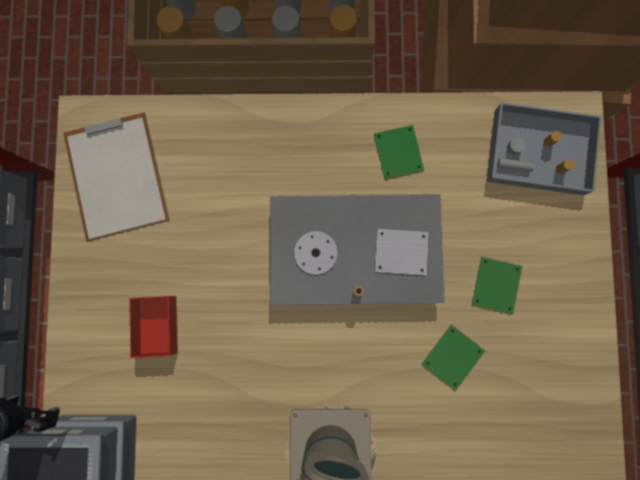

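View pics/scene0.png

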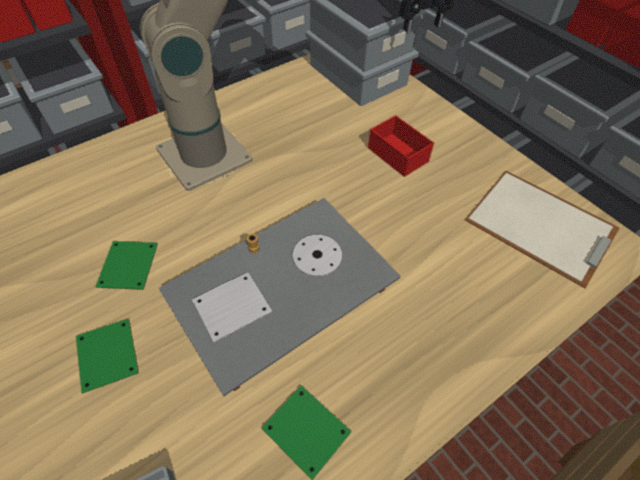

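The top view shows the shelf at about (270–443, 195–304), the plate at about (402, 252), the flange at (316, 253), and the coupling at (358, 291). The bin is at (153, 327). The green plates are look-alikes lying on the bench.

```bash
cat > h.py <<'E'
from cell import ctrl
import cv2,numpy as np
def ray(im,px,z):
    px=np.atleast_2d(px).astype(float);E=im["extrinsics"]
    d=np.c_[(px[:,0]-im["cx"])/im["fx"],-(px[:,1]-im["cy"])/im["fy"],-np.ones(len(px))]@E[:3,:3].T
    o=E[:3,3];return (o+d*((z-o[2])/d[:,2])[:,None])[:,:2]
def biggest(m,box):
    k=np.zeros_like(m);x0,y0,x1,y1=box;k[y0:y1,x0:x1]=m[y0:y1,x0:x1]
    c=cv2.findContours(k,cv2.RETR_EXTERNAL,cv2.CHAIN_APPROX_NONE)[0]
    return max(c,key=cv2.contourArea)
def rect(pts):
    (c,s,a)=cv2.minAreaRect(pts.astype(np.float32));return c,s,a
def measure(n):
    im=ctrl.get_image(n);p=im["pixels"];hsv=cv2.cvtColor(p,cv2.COLOR_RGB2HSV)
    bx={"top":((255,180,460,315),(368,180,460,290)),"scene":((150,190,410,400),(150,268,290,400))}[n]
    grey=((hsv[...,1]<45)&(hsv[...,2]>85)).astype(np.uint8)
    bright=((hsv[...,1]<45)&(hsv[...,2]>165)).astype(np.uint8)
    out={}
    for nm,m,b,z in(("shelf",grey,bx[0],60),("plate",bright,bx[1],66)):
        c=biggest(m,b)[:,0];w=ray(im,c,z);out[nm]=(rect(w),cv2.boxPoints(rect(w)))
    return im,out
E
python3 - <<'E'
from h import *
np.set_printoptions(suppress=True,precision=1)
for n in("top","scene"):
    im,o=measure(n)
    p=im["pixels"];print(n,[p[250,385],p[215,330]] if n=="top" else [p[305,230],p[300,290]])
    for k,v in o.items():print(k,v[0],v[1].tolist())
    # coupling, bin
    hsv=cv2.cvtColor(p,cv2.COLOR_RGB2HSV)
    m=((hsv[...,1]>110)&(hsv[...,0]>8)&(hsv[...,0]<28)).astype(np.uint8)
    c=biggest(m,(345,280,370,300) if n=="top" else (240,228,265,256))[:,0]
    print("coup px",c.min(0),c.max(0),"@81",ray(im,c,81).mean(0))
E
```

```text
Traceback (most recent call last):
  File "h.py", line 20, in measure
    c=biggest(m,b)[:,0];w=ray(im,c,z);out[nm]=(rect(w),cv2.boxPoints(rect(w)))
      ~~~~~~~^^^^^
  File "h.py", line 10, in biggest
    return max(c,key=cv2.contourArea)
ValueError: max() iterable argument is empty
```

```bash
python3 - <<'E'
from h import *
for n,q in(("top",[(250,395),(215,330),(205,360),(280,300)]),("scene",[(305,230),(300,290),(340,230)])):
    p=cv2.imread(f"pics/{n}0.png")[:,:,::-1].copy();h=cv2.cvtColor(p,cv2.COLOR_RGB2HSV);print([h[a].tolist() for a in q])
E
```

```text
[[150, 5, 145], [30, 3, 98], [45, 5, 98], [30, 3, 100]]
[[15, 6, 173], [60, 2, 112], [70, 14, 111]]
```

```bash
sed -i 's/>165/>(122 if n=="top" else 140)/' h.py
python3 - <<'E'
from h import *
np.set_printoptions(suppress=True,precision=1)
for n in("top","scene"):
    im,o=measure(n);p=im["pixels"];print(n)
    for k,v in o.items():print(k,v[0],np.round(v[1],1).tolist())
    hsv=cv2.cvtColor(p,cv2.COLOR_RGB2HSV)
    m=((hsv[...,1]>110)&(hsv[...,0]>5)&(hsv[...,0]<28)).astype(np.uint8)
    c=biggest(m,(345,280,370,300) if n=="top" else (240,228,265,256))[:,0]
    print("coup px",c.min(0),c.max(0),"@81",ray(im,c,81).mean(0))
E
```

```text
top
shelf ((512.8705444335938, -68.64410400390625), (279.489990234375, 438.6451110839844), 0.48685717582702637) [[371.29998779296875, 149.5], [375.0, -289.1000061035156], [654.5, -286.79998779296875], [650.7000122070312, 151.89999389648438]]
plate ((505.6107177734375, -183.38526916503906), (131.14181518554688, 109.24456787109375), 85.96884155273438) [[446.5, -245.0], [555.5, -252.60000610351562], [564.7000122070312, -121.80000305175781], [455.70001220703125, -114.0999984741211]]
coup px [354 287] [362 295] @81 [405.3 -71.7]
scene
shelf ((514.951171875, -67.82835388183594), (282.08380126953125, 437.64556884765625), 0.49662506580352783) [[372.0, 149.8000030517578], [375.79998779296875, -287.8999938964844], [657.9000244140625, -285.3999938964844], [654.0999755859375, 152.1999969482422]]
plate ((506.20416259765625, -182.8055419921875), (130.90463256835938, 111.77247619628906), 85.96775817871094) [[445.8999938964844, -244.1999969482422], [557.2999877929688, -252.0], [566.5999755859375, -121.4000015258789], [455.1000061035156, -113.5999984741211]]
coup px [246 233] [258 252] @81 [404.5 -69.8]
```

The two views agree. The shelf's far edge is at x≈655 and the shelf is turned +0.5°. The plate's rear edge is at x≈446–456, y centre −183, turned −4°, so it needs a push of about 134 mm. I'll swing round above everything first.

>>> {"op": "send_rows", "data": {
  "rows": [
    [[-37.1,-16.3,0,0,0,-0.26],[-37.1,-16.3,0,0,0,-0.26],[-37.1,-16.3,0,0,0,-0.26],[-37.1,-16.3,0,0,0,-0.26],[-37.1,-16.3,0,0,0,-0.26],[-37.1,-16.3,0,0,0,-0.26],[-37.1,-16.3,0,0,0,-0.26],[-37.1,-16.3,0,0,0,-0.26],[-37.1,-16.3,0,0,0,-0.26],[-37.1,-16.3,0,0,0,-0.26]]
  ],
  "grip": 0
}}

```text
clock: 1.25
eef_pos: [482.0, 377.6, 303.7]
tool_rot: [-3.141, 0.0, -3.137]
force: [-1.3, 0.4, -0.8]
width: 85.6
gripper_force: 0.0
```

>>> {"op": "send_rows", "data": {
  "rows": [
    [[-7.0,-40.8,0,0,0,0],[-7.0,-40.8,0,0,0,0],[-7.0,-40.8,0,0,0,0],[-7.0,-40.8,0,0,0,0],[-7.0,-40.8,0,0,0,0],[-7.0,-40.8,0,0,0,0],[-7.0,-40.8,0,0,0,0],[-7.0,-40.8,0,0,0,0],[-7.0,-40.8,0,0,0,0],[-7.0,-40.8,0,0,0,0]]
  ]
}}

```text
clock: 2.25
eef_pos: [554.0, -28.8, 303.9]
tool_rot: [-3.141, -0.0, -3.135]
force: [-0.4, 0.5, -0.6]
width: 85.5
gripper_force: 0.0
```

```bash
python3 -c "
from cell import ctrl
print(ctrl.read_state())"
```

```text
{'clock': 2.25, 'qpos': array([ 0.00963049,  0.49064738, -0.01241556,  1.78676655,  0.00805124,
        0.86423475,  1.57061633]), 'qd': array([-0.05773302, -0.00521447, -0.0598913 ,  0.01309483, -0.02355906,
       -0.00096263, -0.02095885]), 'tau': array([ 1.79384273e+00, -4.70925701e+01,  1.41379248e+00, -1.77928358e+01,
        2.01661522e-01, -1.86948973e-02,  1.98498345e-01]), 'eef_pos': array([553.99010202, -28.82702704, 303.8587878 ]), 'tool_rot': array([-3.14131902e+00, -9.37521729e-06, -3.13522499e+00]), 'force': array([-0.44572379,  0.47753973, -0.59464573]), 'torque': array([ 0.02171562, -0.01500213,  0.00519202]), 'gripper_force': 0.0, 'width': 85.53363627404272}
```

>>> {"op": "send_rows", "data": {
  "rows": [
    [[13.5,-15.4,0,0,0,0],[13.5,-15.4,0,0,0,0],[13.5,-15.4,0,0,0,0],[13.5,-15.4,0,0,0,0],[13.5,-15.4,0,0,0,0],[13.5,-15.4,4,0,0,0],[13.5,-15.4,8,0,0,0],[13.5,-15.4,12,0,0,0],[13.5,-15.4,14.5,0,0,0],[13.5,-15.4,14.5,0,0,0]]
  ]
}}

```text
clock: 3.25
eef_pos: [420.0, -178.9, 156.3]
tool_rot: [3.137, -0.005, -3.127]
force: [-0.2, 0.1, 0.7]
width: 85.3
gripper_force: 0.0
```

```bash
python3 - <<'E'
from h import *
s=ctrl.read_state();print(s["eef_pos"],s["tool_rot"],s["force"])
p=ctrl.get_image("wrist")["pixels"][:,:,::-1];q=ctrl.get_image("scene")["pixels"][150:400,120:420,::-1]
cv2.imwrite("pics/a.png",np.hstack([cv2.resize(p,(400,300)),cv2.resize(q,(400,300))]))
E
```

```text
[ 419.99956385 -178.88723376  156.3147617 ] [ 3.13728411 -0.00533693 -3.12745534] [-0.16825523  0.08638393  0.72498715]
```

View pics/a.png

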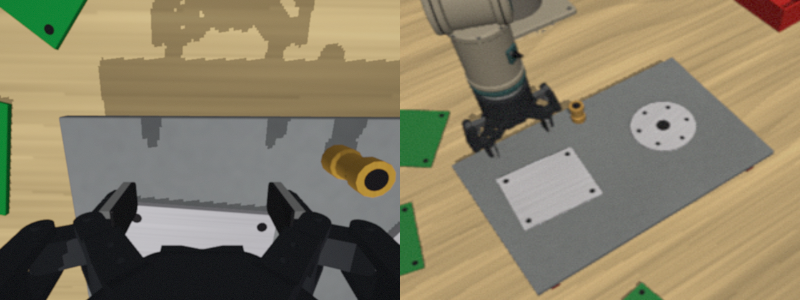

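The wrist view (left) shows the fingers behind the plate's rear edge. The coupling, at about (360, 172), is well clear of the right finger. Next I'll lower slowly, watching the force, to find the tip height.

>>> {"op": "send_rows", "data": {
  "rows": [
    [[0,-0.2,0.8,0,0,0],[0,-0.2,1.2,0,0,0],[0,-0.2,1.6,0,0,0],[0,-0.2,1.6,0,0,0],[0,-0.2,1.6,0,0,0]]
  ]
}}

```text
clock: 3.85
eef_pos: [420.4, -184.9, 143.0]
tool_rot: [-3.142, 0.0, -3.133]
force: [-0.5, 0.3, 0.2]
width: 85.4
gripper_force: 0.0
```

```bash
python3 - <<'E'
from h import *
s=ctrl.read_state();print(s["eef_pos"],s["tool_rot"],s["force"])
E
```

```text
[ 420.42200059 -184.93865356  143.04710177] [-3.14155802e+00  1.89628334e-04 -3.13260225e+00] [-0.46508333  0.27609036  0.15772685]
```

>>> {"op": "send_rows", "data": {
  "rows": [
    [[0,0,0.3,0,0,0],[0,0,0.5,0,0,0],[0,0,0.7,0,0,0],[0,0,0.7,0,0,0]]
  ]
}}

```text
clock: 4.25
eef_pos: [420.3, -184.8, 135.6]
tool_rot: [3.141, -0.001, -3.132]
force: [-0.6, -0.3, -0.0]
width: 85.3
gripper_force: 0.0
```

>>> {"op": "send_rows", "data": {
  "rows": [
    [[0,0,0.1,0,0,0],[0,0,0.2,0,0,0],[0,0,0.2,0,0,0]]
  ]
}}

```text
clock: 4.55
eef_pos: [420.4, -184.9, 133.8]
tool_rot: [3.142, -0.0, -3.132]
force: [-0.7, 0.3, -0.1]
width: 85.4
gripper_force: 0.0
```

>>> {"op": "send_rows", "data": {
  "rows": [
    [[0,0,0.1,0,0,0],[0,0,0.2,0,0,0],[0,0,0.2,0,0,0]]
  ]
}}

```text
clock: 4.85
eef_pos: [420.3, -184.8, 131.8]
tool_rot: [3.141, -0.0, -3.132]
force: [0.3, 0.3, -0.3]
width: 85.5
gripper_force: 0.0
```

There's no contact at 132, so the open tips stand farther back, at about 60 mm. I'll keep going down.

>>> {"op": "send_rows", "data": {
  "rows": [
    [[0,0,0.2,0,0,0],[0,0,0.4,0,0,0],[0,0,0.6,0,0,0],[0,0,0.6,0,0,0]]
  ]
}}

```text
clock: 5.25
eef_pos: [420.2, -184.8, 125.6]
tool_rot: [3.141, -0.001, -3.132]
force: [-0.3, -0.4, 0.1]
width: 85.3
gripper_force: 0.0
```

>>> {"op": "send_rows", "data": {
  "rows": [
    [[0,0,0.1,0,0,0],[0,0,0.2,0,0,0],[0,0,0.2,0,0,0]]
  ]
}}

```text
clock: 5.55
eef_pos: [420.4, -184.8, 123.8]
tool_rot: [3.142, -0.0, -3.132]
force: [-0.8, 0.1, -0.6]
width: 85.2
gripper_force: 0.0
```

>>> {"op": "send_rows", "data": {
  "rows": [
    [[0,0,0.1,0,0,0],[0,0,0.15,0,0,0],[0,0,0.15,0,0,0]]
  ]
}}

```text
clock: 5.85
eef_pos: [420.4, -184.9, 122.3]
tool_rot: [3.142, -0.0, -3.132]
force: [-0.9, -0.7, -0.1]
width: 85.3
gripper_force: 0.0
```

The tips are about 2 mm above the shelf. Pushing outward now (tool −x).

>>> {"op": "send_rows", "data": {
  "rows": [
    [[-0.8,0,0,0,0,0],[-1.6,0,0,0,0,0],[-2.4,0,0,0,0,0],[-3.2,0,0,0,0,0],[-4.0,0,0,0,0,0],[-4.5,0,0,0,0,0],[-5.0,0,0,0,0,0],[-5.5,0,0,0,0,0],[-6.0,0,0,0,0,0],[-6.0,0,0,0,0,0]]
  ]
}}

```text
clock: 6.85
eef_pos: [481.7, -184.3, 122.5]
tool_rot: [-3.141, 0.002, -3.132]
force: [0.5, -0.2, 0.5]
width: 85.4
gripper_force: 0.0
```

```bash
python3 - <<'E'
from h import *
s=ctrl.read_state();print(s["eef_pos"],s["tool_rot"],s["force"])
q=ctrl.get_image("scene")["pixels"];t=ctrl.get_image("top")["pixels"]
cv2.imwrite("pics/b.png",np.hstack([cv2.resize(q[180:400,140:420,::-1],(400,314)),cv2.resize(t[180:320,260:460,::-1],(400,314))]))
E
```

```text
[ 481.74746564 -184.2692839   122.45419669] [-3.14129203e+00  2.05844011e-03 -3.13193079e+00] [ 0.5169393  -0.22359552  0.48210072]
```

View pics/b.png

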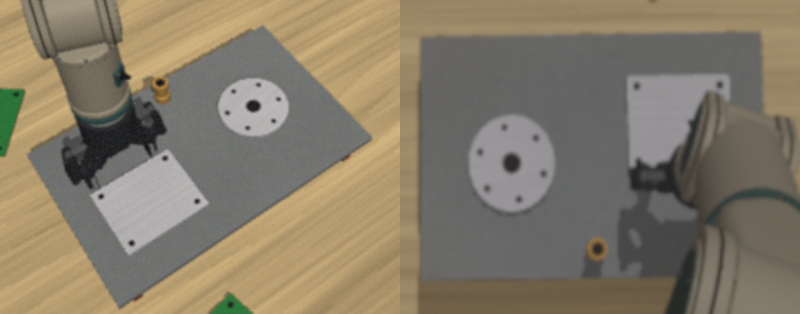

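The plate is being pushed and now sits square to the shelf, with both tips on its rear side. Measuring it with the scene camera.

```bash
cat >> h.py <<'E'
def front(n="scene",box=(150,268,330,440)):
    im=ctrl.get_image(n);hsv=cv2.cvtColor(im["pixels"],cv2.COLOR_RGB2HSV)
    m=((hsv[...,1]<25)&(hsv[...,2]>(122 if n=="top" else 140))).astype(np.uint8)
    w=ray(im,biggest(m,box)[:,0],66);r=rect(w);b=cv2.boxPoints(r);b=b[np.argsort(b[:,0])]
    print(n,np.round(r[0],1),np.round(r[1],1),round(r[2],2),"rear",b[:2].round(1).tolist(),"front",b[2:].round(1).tolist())
E
python3 -c "
from h import *
front()"
```

```text
scene [ 549.3 -177.8] [111.  130.7] 0.6 rear [[493.1000061035156, -113.0999984741211], [494.3999938964844, -243.6999969482422]] front [[604.0999755859375, -111.9000015258789], [605.4000244140625, -242.60000610351562]]
```

>>> {"op": "send_rows", "data": {
  "rows": [
    [[-0.8,0,0,0,0,0],[-1.6,0,0,0,0,0],[-2.4,0,0,0,0,0],[-3.2,0,0,0,0,0],[-4.0,0,0,0,0,0],[-4.8,0,0,0,0,0],[-5.6,0,0,0,0,0],[-6.3,0,0,0,0,0],[-6.8,0,0,0,0,0],[-7.2,0,0,0,0,0]]
  ]
}}

```text
clock: 8.0
eef_pos: [552.8, -183.6, 122.3]
tool_rot: [3.142, -0.0, -3.132]
force: [-3.0, -0.5, 0.8]
width: 85.2
gripper_force: 1.1
```

>>> {"op": "send_rows", "data": {
  "rows": [
    [[-0.3,0,0,0,0,0],[-0.6,0,0,0,0,0],[-0.8,0,0,0,0,0],[-0.8,0,0,0,0,0],[-0.8,0,0,0,0,0]]
  ]
}}

```text
clock: 8.5
eef_pos: [560.8, -183.6, 122.5]
tool_rot: [-3.141, 0.001, -3.132]
force: [-0.2, 0.6, -1.0]
width: 85.5
gripper_force: 0.2
```

```bash
python3 -c "
from h import *
front();s=ctrl.read_state();print(s['eef_pos'],s['force'])"
```

```text
scene [ 627.8 -177.1] [110.2 130.2] 0.63 rear [[572.0, -112.5999984741211], [573.5, -242.8000030517578]] front [[682.2000122070312, -111.4000015258789], [683.5999755859375, -241.60000610351562]]
[ 560.81713193 -183.60831343  122.48945037] [-0.41110253 -0.85614742 -0.29007366]
```

>>> {"op": "send_rows", "data": {
  "rows": [
    [[-0.4,0,0,0,0,0],[-0.8,0,0,0,0,0],[-1.1,0,0,0,0,0],[-1.3,0,0,0,0,0],[-1.3,0,0,0,0,0],[-1.3,0,0,0,0,0]]
  ]
}}

```text
clock: 9.15
eef_pos: [573.8, -183.4, 122.4]
tool_rot: [-3.141, 0.001, -3.132]
force: [-0.6, 0.4, -0.2]
width: 85.1
gripper_force: 0.3
```

>>> {"op": "send_rows", "data": {
  "rows": [
    [[1,0,0,0,0,0],[2.5,0,0,0,0,0],[4,0,0,0,0,0],[4,0,-3,0,0,0],[4,0,-7,0,0,0],[4,0,-11,0,0,0],[8,0,-15,0,0,0],[12,0,-18,0,0,0],[15,0,-18,0,0,0],[15,0,-18,0,0,0]]
  ]
}}

```text
clock: 10.15
eef_pos: [418.5, -185.2, 303.6]
tool_rot: [-3.141, -0.002, -3.136]
force: [0.0, -0.4, -0.2]
width: 85.5
gripper_force: 0.0
```

```bash
python3 - <<'E'
from h import *
front();im,o=measure("scene");print(o["shelf"][0])
front("top",(365,170,460,290))
s=ctrl.read_state();print(s['eef_pos'],s['force'])
q=ctrl.get_image("scene")["pixels"];t=ctrl.get_image("top")["pixels"]
cv2.imwrite("pics/c.png",np.hstack([cv2.resize(q[180:400,140:420,::-1],(400,314)),cv2.resize(t[160:320,100:460,::-1],(400,314))]))
E
```

```text
scene [ 640.8 -176.8] [110.4 130.6] 0.51 rear [[585.0, -112.0], [586.2000122070312, -242.60000610351562]] front [[695.4000244140625, -111.0], [696.5999755859375, -241.60000610351562]]
((533.7337646484375, -67.87396240234375), (319.7030944824219, 437.48077392578125), 0.5625666975975037)
top [ 641.1 -178.5] [129.9 106.6] 89.72 rear [[587.5, -243.1999969482422], [588.0999755859375, -113.30000305175781]] front [[694.0999755859375, -243.6999969482422], [694.7999877929688, -113.80000305175781]]
[ 423.91989126 -184.85599633  302.60480037] [0.43589055 0.39958329 0.43747001]
```

View pics/c.png

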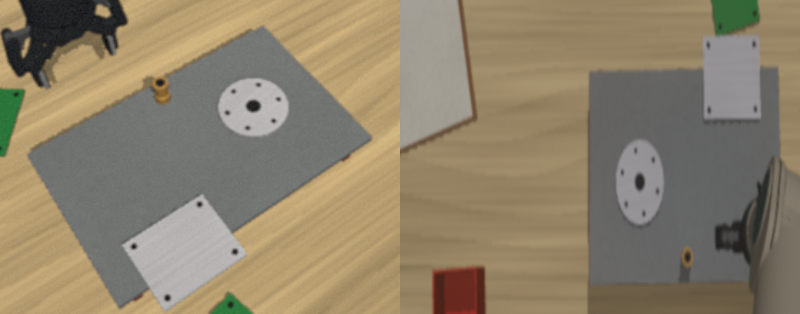

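The plate sticks out over the far edge by about 40 mm and is parallel to it. The flange, coupling and bin haven't moved, and the hand is clear.

```bash
python3 -c "
from cell import ctrl
print(ctrl.finish_job())"
```

```text
the job is handed in; nothing more can be done
None
```

The job is handed in, with no verdict shown to me: I measured the plate about 40 mm out past the far edge and parallel to it within about 1°; it appears flat, the hand is clear, and the flange, coupling and bin look undisturbed.

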